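# Open the aroma jar in its stand and hold the lid over it

### The arm

A 6-joint arm with a two-finger parallel gripper is mounted at the origin on the work surface; the furniture and walls round the work are solid. World frame = base frame: x ahead of the robot, y to its left, z up, the work surface at z = 0. Lengths are in m, angles in rad, forces in N, time in s.
With the tool pointing down it reaches from about 0.275 to 0.85 m from the base axis. Payload 5.2 kg.
Tool frame: the origin (TCP) lies between the finger pads; the fingertips stand 17 mm ahead of it and the grasp point (between the pads) lies 2 mm behind it; z points along the fingers, y is the line along which they close (so a half turn about z gives the same grasp; the last joint's range is limited). The gripper opens to 85 mm and grips with 20 to 120 N. Pads are 22 mm wide; open, the fingers measure 114 mm over their backs; the gripper's body (76 mm by 85 mm) begins 54 mm behind the grasp point. The pads swing forward as they close: fully open they stand 13 mm farther back than shut.
Start: joints at [1.052, 0.259, 1.535, -0, 1.348, -0.203], TCP at [0.171, 0.523, 0.248] pointing down, gripper open.
Joint ranges: [-3.14, 3.14], [-0.91, 2.08], [0.19, 2.58], [-1.22, 4.36], [0.22, 2.71], [-3.12, 3.12]. Speed limits (rad/s): [2.57, 2.57, 3.14, 3.14, 3.14, 3.14].

### API

Orientations are given as a unit quaternion [x, y, z, w].
In Python, from bench import bot gives the robot as it stands.
- The arm moves only by the shell command python3 -m jog 'ROWS' [OPENING]. ROWS is JSON, a list that holds one entry, the list of rows, each a list of 4 numbers: the shift along the tool's x, y, z in mm, then the turn about the tool's z in rad. A call has 1 to 20 rows; each row is the pose to reach, as a shift and turn from the pose commanded when the call began, along the tool's axes at that moment; what a row does not reach only later rows make up. A row lasts 1/8 s, in which the tool goes at most 62.5 mm and 10.7 degrees, less where a joint would pass 70% of its speed; a pose out of reach is approached as far as the arm can. A call with a gripper value outside its range is refused whole. OPENING is the closure, from 0 (fully open) to 1 (shut), set as the call begins (- or left out, the last holds). The fingers move at their own pace and stop on an object; the grip force is fixed at half the most. Time passes only in rows, so rows that repeat a pose let the fingers close. It gives the time, the measured TCP pose, the force, the opening and the grip force at its end, in the units of the state.
- bot.get_state(): the state, without advancing time (a new reading comes with each control period).
- bot.snapshot(name): name is "scene" or "top"; returns the picture (384x512x3 uint8, red, green, blue); there is no depth.
- bot.camera_info(name): a dict with "intrinsics" (3x3 intrinsics, pixels), "T" (4x4, takes a point from camera to world coordinates). Camera axes: x right, y down, z forward; pixel columns grow to the right and rows downward; lengths in m; the calibration is good to about 2 mm. A picture is of the moment at which its call begins. camera_info takes no time and is no camera call.
- bot.job_done(): hands the job in; it is judged then, once.
The state is a dict: "clock": time; "joint_pos": joint angles; "joint_vel": joint speeds; "joint_efforts": joint torques, N m; "position": TCP position; "tool_rot": TCP orientation; "contact_force": force on the tool from outside, world axes, zero at the start; "ft_torque": the same for the moment, N m; "finger_gap": opening from 0.0 (shut) to 1.0 (fully open); "grasp_force": force on a finger pad.
Only numpy, scipy, OpenCV 4.12 (cv2) and the standard library are available. Lean on these libraries where they do the work, as an engineer would, in place of code of your own. Each camera call takes 0.05 s, during which the arm holds its last target. There are 200 camera calls.

### The job

The square glass aroma jar that stands loose on the table is to be nosed: handling the glass gently, lift it and set it fully home in the empty well of the wooden stand, which keeps it from turning. Then unscrew its tight lid anticlockwise, stop turning once the threads let go, raise the lid about two centimetres clear of the jar's mouth and finish still holding it there, level over the mouth, ready to go straight back on before the scent fades. The jar ends seated in the well, and the other jar, the tasting glass and the vacuum pump stay where they are.

Things in the scene. Friction and masses are not known exactly. Their poses are not given: they have to be found in the camera images.
- jar: Clear glass aroma jar, paper label, oak sticks inside, 0.36 to 0.56 kg, standing alone on the table. Square body 60 x 60 mm, flat sides up to the shoulder at 62 mm; 88 mm tall with its lid. Origin: centre of the underside; z up, x and y square to the sides (label at -x). Grip the glass with 20 to 50 N per finger; over 70 N per finger, or 80 N in all against the stand, is too rough.
- jar_mouth (a point): Centre of the jar's round mouth (neck 38 mm wide), 79.5 mm above its underside; axes as the jar. The jar spins if its lid is twisted while it stands loose on the table.
- lid: The jar's knurled steel screw lid, round, 55 mm wide, 20 mm tall, 0.07 kg. Origin: centre of its lower rim, z up. Closed, that rim is 67 to 69.5 mm above the jar's underside, 5 to 7 mm above the shoulder. Right-handed thread, climbing about 2.3 mm per radian, pressed tight by a springy rubber seal (5 to 22 N; turning takes up to 0.4 N m). The lid can also carry the jar.
- lid_top (a point): Centre of the lid's top, 20 mm above its rim; axes as the lid. Turn of lid x from jar x, anticlockwise from above positive: starts at -20 to +17 degrees; the threads let go at about +43 (so after 25 to 64 degrees of turning) and the lid lifts freely until about +70, where it meets the next threads' stops. Pulled up too early, it lifts the whole jar.
- well (a point): Centre of the floor of the stand's empty square well; x, y square to the well, z up. Well 64 x 64 mm, 25 mm deep, 4 mm chamfer round its mouth; floor 15 mm above the table, stand top at 40 mm. The stand reaches 57 mm from here in +x, -x and -y, and 172 mm in +y, where a second well holds the other jar.
- stand: The wooden stand itself, fixed, 114 x 229 x 40 mm on 3 mm rubber feet; origin on the table under the centre of the empty well, axes as point well.
- jar_other: The other aroma jar, same shape and size (its lid stays closed), seated in the stand's second well, its axis 115 mm from the empty well's. Origin at the centre of its underside. Bystander.
- tasting_glass: Stemmed tasting glass, 65 mm wide, 155 mm tall, origin at the centre of its foot. Bystander.
- vacuum_pump: White hand vacuum pump with a black grip, 44 mm wide, 99 mm tall, standing; origin at the centre of its foot. Bystander.
Things that resemble listed ones, but are neither listed nor needed, are in the scene too. Several things have the shape of the lid; the one meant has the colours described above.

How it is judged:
On the way:
1. the closed jar sits fully home in the empty well (horizontal distance between jar and well below 0.005 m and z of jar in the frame of well below 0.004 m and angle between jar's own z axis and vertical below 0.06 rad and z of lid in the frame of jar below 0.072 m and horizontal distance between lid and jar below 0.006 m), for 0.2 s.
At the end, for the whole second after the job is handed in: Jar upright and bottomed in the empty well (5 mm sideways, 4 mm height, 3.5 degrees). The fingers hold the lid still, touching neither jar: lower rim 2 to 40 mm above the mouth, centre within 15 mm of the jar's axis, tilt under 8.5 degrees, turned 29 to 80 degrees from the jar's axes (horizontal distance between jar and well below 0.005 m and z of jar in the frame of well below 0.004 m and angle between jar's own z axis and vertical below 0.06 rad and z of lid in the frame of jar between 0.0815 and 0.1195 m and horizontal distance between lid and jar below 0.015 m and angle between lid's own z axis and vertical below 0.15 rad and angle between the x axis of lid and the x axis of jar, either way round between 0.5 and 1.4 rad and contact force between the fingers and lid above 2 N and contact force between lid and jar below 0.1 N and contact force between lid and jar_other below 0.1 N and linear speed of lid below 0.03 m/s); the arm keeps its last pose, push and grip.
It fails at once if the glass is squeezed too hard (contact force between the fingers and jar above 140 N).
It fails at once if the jar is driven too hard against the stand (contact force between jar and stand above 80 N).
It fails at once if the other jar is disturbed (distance of jar_other from where it was at the start of the episode above 0.012 m or angle between jar_other's own z axis and vertical above 0.15 rad).
It fails at once if the tasting glass is disturbed (distance of tasting_glass from where it was at the start of the episode above 0.015 m or angle between tasting_glass's own z axis and vertical above 0.3 rad).
It fails at once if the vacuum pump is disturbed (distance of vacuum_pump from where it was at the start of the episode above 0.015 m).
It also fails if it takes over 54 s, if anything falls off the work surface, if the arm or the gripper's body presses on something with over 40 N, if the wrist force passes 120 N, or if a joint passes its speed limit or range.

## Working session

There is one attempt and no reset: what is moved stays moved. The work goes in short steps, Python scripts to look and compute and a shell command to move; the robot and the scene stay as the last step left them, time stands still between calls to the robot, and variables do not carry over. Pictures are saved under pics/ and viewed, at most 10 in all, crops included, and the job is handed in when it is done.

```bash
mkdir -p pics; ls
python3 - <<'E'
from bench import bot
import cv2, numpy as np
for n in("scene","top"):
    im=bot.snapshot(n); cv2.imwrite(f"pics/{n}0.png",im[:,:,::-1])
    c=bot.camera_info(n); print(n,np.round(c["intrinsics"],1).tolist(),np.round(c["T"],4).tolist())
s=bot.get_state(); print({k:np.round(v,3).tolist() for k,v in s.items()})
E
```

```text
pics
scene [[451.3, 0.0, 253.6], [0.0, 451.3, 191.5], [0.0, 0.0, 1.0]] [[0.6451, -0.5169, 0.5627, 0.0419], [-0.7641, -0.4324, 0.4787, -0.4282], [-0.0041, -0.7388, -0.6739, 0.7773], [0.0, 0.0, 0.0, 1.0]]
top [[418.3, 0.0, 253.7], [0.0, 418.3, 189.8], [0.0, 0.0, 1.0]] [[0.0014, -0.9814, 0.1918, 0.4129], [-1.0, -0.0006, 0.0042, 0.0426], [-0.004, -0.1918, -0.9814, 1.0526], [0.0, 0.0, 0.0, 1.0]]
{'clock': 0.1, 'joint_pos': [1.052, 0.259, 1.536, 0.0, 1.348, -0.203], 'joint_vel': [-0.001, -0.001, -0.002, 0.001, -0.0, -0.001], 'joint_efforts': [0.001, -44.696, -29.125, -0.0, 0.006, 0.0], 'position': [0.171, 0.522, 0.248], 'tool_rot': [0.157, 0.988, -0.001, -0.0], 'contact_force': [-0.411, 0.81, 0.107], 'ft_torque': [-0.022, 0.025, 0.024], 'grasp_force': 0.0, 'finger_gap': 1.003}
```

View pics/scene0.png

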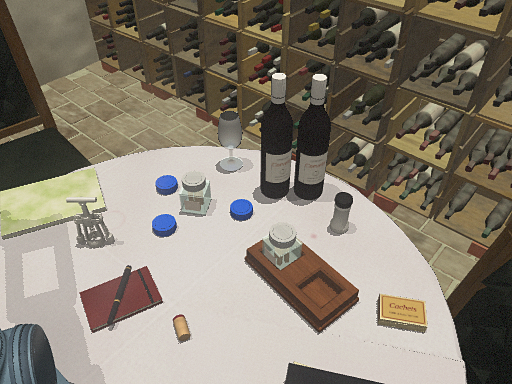

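View pics/top0.png

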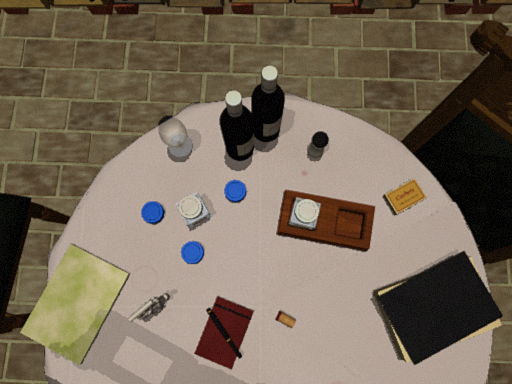

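Scene view: the loose jar with its steel lid is at (195,192), the other jar is in the stand at (283,245) with the empty well at (320,285), the glass at (230,140), the pump at (342,213). Top view: loose jar (192,208), jar in the stand (306,212), empty well (350,224).

Could be mistaken for the loose jar or its lid, by top pixel: the jar in the stand (306,212), and blue caps at (152,212), (193,252) and (235,191). My choice is the steel-lidded jar standing alone at (192,208). Next, a close crop to check it.

Run:
```python
import cv2, numpy as np
t=cv2.imread("pics/top0.png"); s=cv2.imread("pics/scene0.png")
c=lambda im,x,y,w,h:cv2.resize(im[y:y+h,x:x+w],(400,300),interpolation=cv2.INTER_CUBIC)
a=np.vstack([np.hstack([c(t,160,180,64,48),c(t,272,180,112,84)]),np.hstack([c(s,160,165,80,60),c(s,240,220,128,96)])])
cv2.imwrite("pics/crop0.png",a)
```

```text
(no output)
```

View pics/crop0.png

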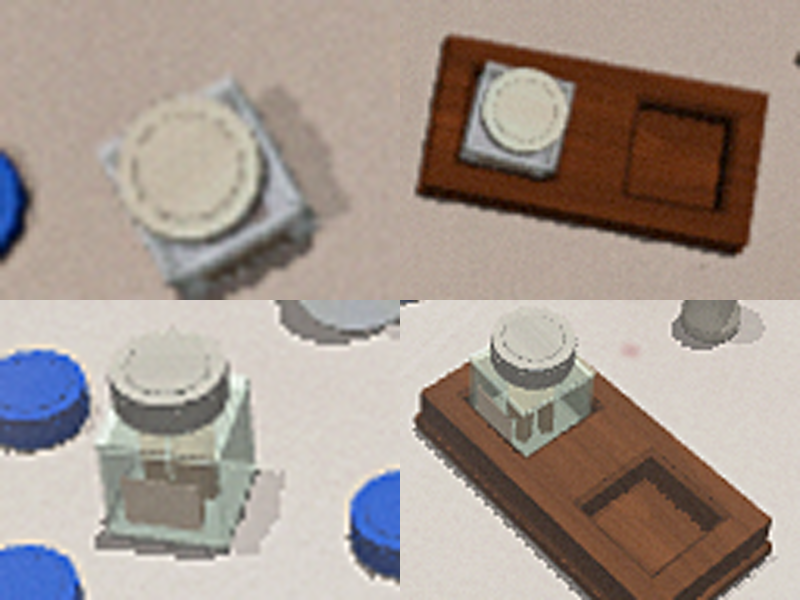

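The crop confirms it: the square glass jar with a steel-cream lid and label stands alone, with the blue caps around it. The empty well's mouth is roughly x 625–732, y 100–210 in the upper-right panel. I'll carry the jar by its lid, so the glass isn't squeezed and the caps are cleared. Now measuring.

```bash
cat > h.py <<'E'
from bench import bot
import cv2, numpy as np
def cast(cam,uv,z):
    c=bot.camera_info(cam); T=np.array(c["T"]); K=np.array(c["intrinsics"])
    uv=np.atleast_2d(uv).astype(float)
    d=(T[:3,:3]@np.linalg.inv(K)@np.c_[uv,np.ones(len(uv))].T).T
    o=T[:3,3]; return (o+d*((z-o[2])/d[:,2])[:,None])[:,:2]
def big(mask,n=1):
    cs=cv2.findContours(mask.astype(np.uint8),cv2.RETR_EXTERNAL,cv2.CHAIN_APPROX_NONE)[0]
    return sorted(cs,key=cv2.contourArea)[-n:][::-1]
E
python3 - <<'E'
from h import *
t=cv2.imread("pics/top0.png"); s=cv2.imread("pics/scene0.png")
ht=cv2.cvtColor(t,cv2.COLOR_BGR2HSV); hs=cv2.cvtColor(s,cv2.COLOR_BGR2HSV)
for h,pts in((ht,[(190,206),(204,196),(200,222),(215,232),(307,211),(350,224),(300,240),(176,200)]),(hs,[(194,180),(192,192),(170,215),(283,234),(284,250),(320,288),(270,270)])):
    print([(p,h[p[1],p[0]].tolist()) for p in pts])
# stand outline in both
for n,h in(("top",ht),("scene",hs)):
    m=cv2.inRange(h,(0,110,20),(14,255,170)); m[:, :235]=0; m[:150]=0; m[:,385:]=0
    c=big(m)[0]; hull=cv2.convexHull(c); ap=cv2.approxPolyDP(hull,3,True)[:,0]
    print(n,cv2.contourArea(c),ap.tolist()); print(np.round(cast(n,ap,.04),4).tolist())
E
```

```text
[((190, 206), [18, 37, 194]), ((204, 196), [17, 44, 152]), ((200, 222), [15, 43, 72]), ((215, 232), [12, 38, 181]), ((307, 211), [18, 33, 198]), ((350, 224), [10, 220, 102]), ((300, 240), [12, 43, 166]), ((176, 200), [10, 38, 174])]
[((194, 180), [24, 19, 198]), ((192, 192), [25, 39, 165]), ((170, 215), [111, 206, 219]), ((283, 234), [18, 19, 201]), ((284, 250), [33, 33, 178]), ((320, 288), [12, 147, 116]), ((270, 270), [10, 128, 128])]
top 4056.0 [[284, 192], [374, 206], [367, 250], [277, 233]]
[[0.6052, -0.0277], [0.5705, -0.2473], [0.4639, -0.2248], [0.5043, -0.0095]]
scene 3220.0 [[247, 249], [261, 240], [303, 243], [355, 287], [357, 294], [320, 319]]
[[0.5099, -0.0109], [0.5487, -0.0176], [0.6001, -0.0923], [0.5727, -0.2371], [0.5609, -0.2485], [0.469, -0.2245]]
```

```bash
cat >> h.py <<'E'
def up(im,x,y,w,h,f=6): return cv2.resize(im[y:y+h,x:x+w],None,fx=f,fy=f,interpolation=cv2.INTER_CUBIC)
def down(p,x,y,f=6): return (np.asarray(p,float)+.5)/f-.5+[x,y]
def lid(cam,im,box,z,lo=15):
    """lid top face: ellipse from warm hue/bright mask"""
    x,y,w,h=box; u=up(im,*box); hsv=cv2.cvtColor(cv2.GaussianBlur(u,(0,0),3),cv2.COLOR_BGR2HSV)
    g=cv2.cvtColor(u,cv2.COLOR_BGR2LAB).astype(int)
    m=(hsv[...,0]>=lo)&(hsv[...,0]<=40)&(hsv[...,2]>150)
    m=cv2.morphologyEx(m.astype(np.uint8),cv2.MORPH_OPEN,np.ones((19,19)))
    c=cv2.convexHull(big(m)[0]); e=cv2.fitEllipse(c); return cast(cam,down(e[0],x,y),z)[0],np.array(e[1])/6,m,u
E
python3 - <<'E'
from h import *
t=cv2.imread("pics/top0.png"); s=cv2.imread("pics/scene0.png")
out=[]
for cam,im,box,z in(("top",t,(165,185,52,52),.0883),("top",t,(282,190,50,50),.1033),("scene",s,(172,160,46,50),.0883),("scene",s,(260,215,46,50),.1033)):
    p,ax,m,u=lid(cam,im,box,z); print(cam,np.round(p,4),np.round(ax,1))
    u[cv2.morphologyEx(m,cv2.MORPH_GRADIENT,np.ones((3,3)))>0]=(0,0,255); out.append(cv2.resize(u,(300,300)))
cv2.imwrite("pics/m.png",np.vstack([np.hstack(out[:2]),np.hstack(out[2:])]))
# stand lines, top view
x,y,w,h=265,175,125,90; f=6
S=cv2.cvtColor(up(t,x,y,w,h),cv2.COLOR_BGR2HSV)[...,1]
m=(S>115).astype(np.uint8); c=big(m)[0]; c=cv2.convexHull(c)
m2=np.zeros_like(m); cv2.fillPoly(m2,[c],1); c=down(big(m2)[0][:,0],x,y)
C=cv2.boxPoints(cv2.minAreaRect(c.astype(np.float32)))
C=C[np.argsort(np.arctan2(*(C-C.mean(0)).T[::-1]))] # TL,TR,BR,BL
L={}
for i,(n,z) in enumerate([("far",.043),("right",.043),("near",.003),("left",.043)]):
    a,b=C[i],C[(i+1)%4]; d=(b-a)/np.linalg.norm(b-a); r=c-a; tt=r@d/np.linalg.norm(b-a); k=(abs(r@[-d[1],d[0]])<3)&(tt>.12)&(tt<.88)
    W=cast("top",c[k],z); v=cv2.fitLine(W.astype(np.float32),cv2.DIST_HUBER,0,.01,.01).ravel(); L[n]=v
    print(n,k.sum(),np.round(v,4),np.degrees(np.arctan(v[0]/v[1])) if i%2==0 else np.degrees(np.arctan(v[1]/v[0])))
E
```

```text
top [0.5622 0.1968] [22.8 24.8]
top [ 0.5508 -0.0747] [23.1 24.5]
scene [0.5624 0.2122] [18.4 30.9]
scene [ 0.5608 -0.0667] [28.1 39.4]
far 421 [ 0.1868  0.9824  0.591  -0.1409] 10.765393
right 208 [ 0.9824 -0.1866  0.5152 -0.2377] -10.755562
near 421 [ 0.1863  0.9825  0.4843 -0.1235] 10.734501
left 207 [ 0.9829 -0.1842  0.5567 -0.0176] -10.611913
```

View pics/m.png

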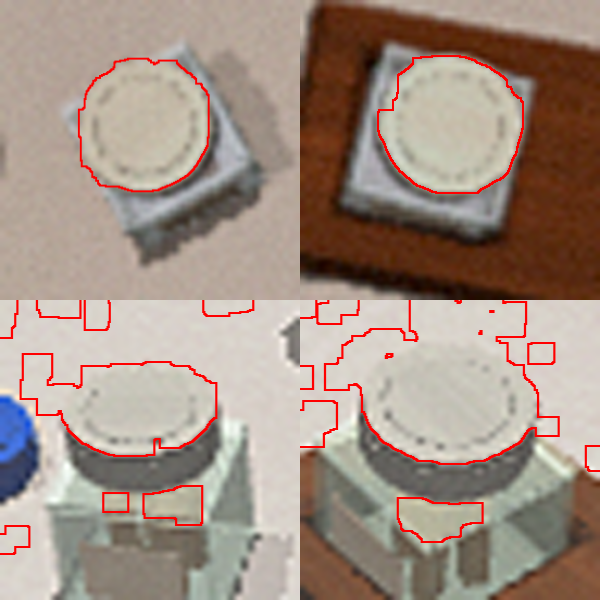

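```bash
cat >> h.py <<'E'
def glass(im,box,f=6,thr=0):
    x,y,w,h=box; u=cv2.GaussianBlur(up(im,*box),(0,0),2); lab=cv2.cvtColor(u,cv2.COLOR_BGR2LAB).astype(int)
    return u,lab
E
python3 - <<'E'
from h import *
t=cv2.imread("pics/top0.png")
print("scene jar",cast("scene",[193.2,177.7],.0883),"other",cast("scene",[282.7,233.2],.1033))
wp=np.array([(338.6,208),(365,212.8),(361,238.8),(335,235.2)])-[.4,.4]
W=cast("top",wp,.039); print("well",W.round(4).tolist(),W.mean(0)); d=W[1]-W[0];e=W[2]-W[1]; print(np.linalg.norm(d),np.linalg.norm(e))
u,lab=glass(t,(165,185,60,55))
for p in[(190,206),(204,198),(206,222),(200,228),(210,233),(178,226),(172,190)]:
    q=((np.array(p)-[165,185]+.5)*6).astype(int); print(p,lab[q[1],q[0]].tolist())
m=(lab[...,2]<129).astype(np.uint8); m=cv2.morphologyEx(m,cv2.MORPH_OPEN,np.ones((7,7)))
c=big(m)[0]; r=cv2.minAreaRect(cv2.convexHull(c)); print(cv2.contourArea(c)/36,r, np.array(r[1])/6)
ap=cv2.approxPolyDP(cv2.convexHull(c),8,True)[:,0]; print(down(ap,165,185).round(1).tolist())
for z in(.062,): 
    w=cast("top",down(ap,165,185),z)
    for a,b in zip(w,np.roll(w,-1,0)): print(np.round(a,4),round(np.linalg.norm(b-a),4),round(np.degrees(np.arctan2(*(b-a)[::-1]))%90,1))
E
```

```text
scene jar [[0.56304166 0.20073807]] other [[ 0.5471978  -0.07472933]]
well [[0.5666, -0.1599], [0.5549, -0.2238], [0.4916, -0.2111], [0.5002, -0.1487]] [ 0.52833429 -0.18585965]
0.06502224229859109 0.06451416898661527
(190, 206) [191, 129, 138]
(204, 198) [151, 133, 135]
(206, 222) [156, 131, 137]
(200, 228) [176, 133, 136]
(210, 233) [177, 133, 136]
(178, 226) [178, 132, 136]
(172, 190) [176, 131, 136]
116.91666666666667 ((191.5933837890625, 183.07818603515625), (77.02935028076172, 159.85211181640625), 48.07146072387695) [12.83822505 26.64201864]
[[202.6, 201.9], [207.2, 210.2], [207.2, 214.1], [190.8, 223.8], [186.1, 223.4], [183.6, 218.1]]
[0.5767 0.1695] 0.0233 30.0
[0.5565 0.1579] 0.0092 1.3
[0.5473 0.1577] 0.0451 30.9
[0.5241 0.1964] 0.0112 86.0
[0.5249 0.2075] 0.0143 26.6
[0.5376 0.2139] 0.0591 41.4
```

Top-view masks and rays put the jar axis at (0.5625, 0.198) with yaw about 30°. The well is at (0.5285, -0.1855) and the stand's yaw is -10.75°. Moving over the jar.

```bash
python3 -m jog '[[[-60,-24,0,0],[-120,-48,0,0],[-180,-71,0,0],[-240,-95,0,0],[-300,-119,0,0],[-350,-139,20,0],[-400,-158,40,0],[-440,-174,60,0],[-473,-187,80,0],[-473,-187,80,0],[-473,-187,80,0],[-473,-187,80,0]]]' 0
python3 - <<'E'
from h import *
im=bot.snapshot("scene")[:,:,::-1]; t=bot.snapshot("top")[:,:,::-1]; cv2.imwrite("pics/t1.png",t); cv2.imwrite("pics/s1.png",im)
cv2.imwrite("pics/c1.png",np.hstack([cv2.resize(im[110:230,130:260],(400,369)),cv2.resize(t[140:260,130:260],(400,369))]))
E
```

```text
clock: 1.6
position: [0.5618, 0.1992, 0.1691]
tool_rot: [0.157, 0.988, 0.0, 0.0]
contact_force: [0.3, 0.3, -0.4]
finger_gap: 0.998
grasp_force: 0.0
```

View pics/c1.png

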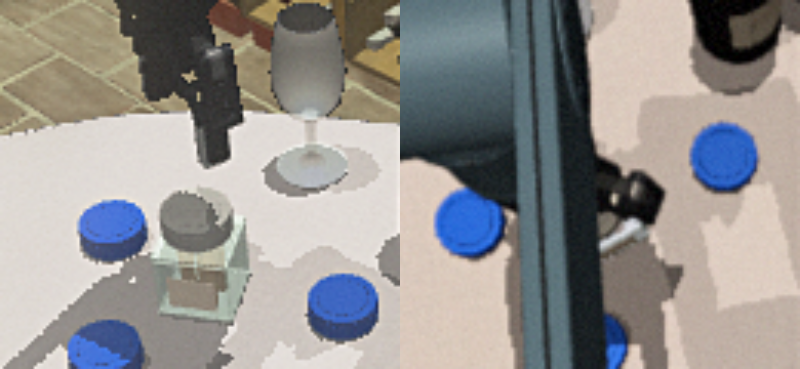

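Run:
```python
from h import *
c=bot.camera_info("scene"); T=np.linalg.inv(np.array(c["T"])); K=np.array(c["intrinsics"])
R=cv2.Rodrigues(T[:3,:3])[0]
p=bot.get_state()["position"]; y=np.array([.31,.951,0]); x=np.array([-.951,.31,0])
P=[p+s*y*d+[0,0,-z]+x*e for s in(-1,1) for d in(.0425,.057) for z in(.004,.017) for e in(-.011,.011)]
uv=cv2.projectPoints(np.array(P),R,T[:3,3],K,None)[0][:,0]
print(((uv-[130,110])*3.077).round(0).tolist())
```

```text
[[225.0, 155.0], [197.0, 166.0], [227.0, 170.0], [199.0, 180.0], [235.0, 166.0], [207.0, 177.0], [236.0, 181.0], [208.0, 191.0], [173.0, 95.0], [146.0, 105.0], [175.0, 109.0], [148.0, 119.0], [165.0, 86.0], [138.0, 95.0], [167.0, 100.0], [140.0, 109.0]]
```

The open fingertips project where the picture shows them, so the calibration agrees with the arm. Descending onto the lid.

```bash
python3 -m jog '[[[0,0,30,0],[0,0,55,0],[0,0,75,0],[0,0,88,0],[0,0,93,0],[0,0,93,0],[0,0,93,0]]]' 0 && python3 -m jog '[[[0,0,0,0],[0,0,0,0],[0,0,0,0],[0,0,0,0],[0,0,0,0],[0,0,0,0]]]' 1
python3 - <<'E'
from h import *
im=bot.snapshot("scene")[:,:,::-1]; t=bot.snapshot("top")[:,:,::-1]; cv2.imwrite("pics/t2.png",t); cv2.imwrite("pics/s2.png",im)
cv2.imwrite("pics/c2.png",cv2.resize(im[120:230,130:270],(700,550)))
E
```

```text
clock: 2.58
position: [0.5629, 0.1983, 0.0761]
tool_rot: [0.157, 0.988, 0.0, 0.001]
contact_force: [0.1, -1.0, -0.4]
finger_gap: 1.0
grasp_force: 0.0
clock: 3.32
position: [0.5626, 0.1981, 0.0761]
tool_rot: [0.157, 0.988, 0.0, 0.0]
contact_force: [-1.4, -1.4, 5.7]
finger_gap: 0.626
grasp_force: 61.9
```

View pics/c2.png

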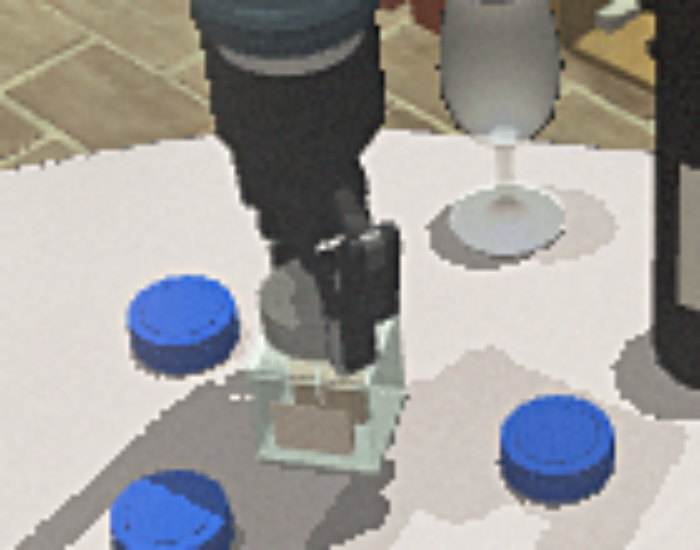

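The lid is held at 62 N and no cap is touched. Lifting 140 mm, to clear the other jar, and carrying over the well while turning 40.7° clockwise.

```bash
python3 -m jog '[[[0,0,-5,0],[0,0,-15,0],[0,0,-35,0],[0,0,-60,0],[0,0,-85,0],[0,0,-110,0],[0,0,-130,0],[0,0,-140,0],[0,0,-140,0],[0,0,-140,0]]]' && python3 -m jog '[[[0,-15,0,0],[0,-45,0,0.05],[0,-80,0,0.15],[0,-120,0,0.25],[0,-160,0,0.35],[-2,-200,0,0.45],[-20,-240,0,0.55],[-38,-280,0,0.63],[-56,-315,0,0.68],[-72,-345,0,0.71],[-82,-366,0,0.71],[-86,-375,0,0.71],[-86,-375,0,0.71],[-86,-375,0,0.71],[-86,-375,0,0.71]]]'
python3 - <<'E'
from h import *
im=bot.snapshot("scene")[:,:,::-1]; t=bot.snapshot("top")[:,:,::-1]; cv2.imwrite("pics/t3.png",t); cv2.imwrite("pics/s3.png",im)
cv2.imwrite("pics/c3.png",np.hstack([cv2.resize(im[170:330,230:370],(400,457)),cv2.resize(t[160:320,270:410],(400,457))]))
E
```

```text
clock: 4.68
position: [0.5617, 0.198, 0.2142]
tool_rot: [0.157, 0.988, -0.0, -0.001]
contact_force: [0.4, -0.9, -4.6]
finger_gap: 0.625
grasp_force: 64.2
clock: 6.55
position: [0.5276, -0.1839, 0.2154]
tool_rot: [0.49, 0.872, 0.0, -0.0]
contact_force: [-0.0, 0.8, -5.5]
finger_gap: 0.622
grasp_force: 64.4
```

View pics/c3.png

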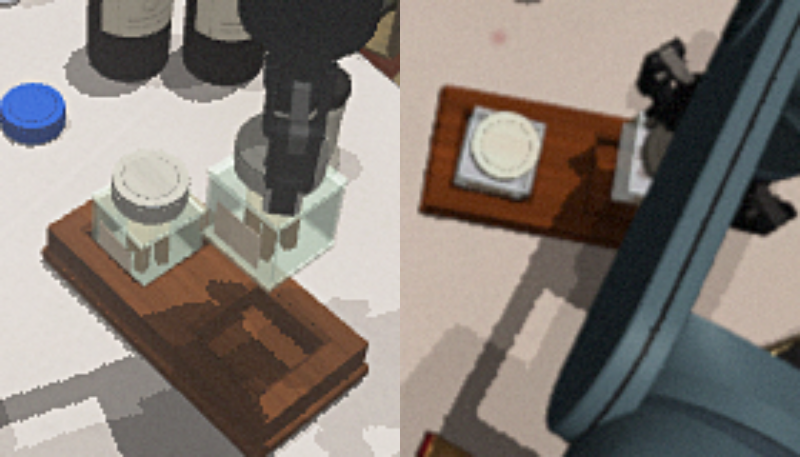

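The jar hangs upright above the well, its sides about parallel to the other jar's. Its lower corners in the left crop are near (208,232), (272,288) and (338,240). Casting them at the underside height to check yaw and centre.

Run:
```python
from h import *
im=cv2.imread("pics/s3.png"); st=bot.get_state(); p=st["position"]; z=p[2]-.0761; print("tcp",p.round(4),"bottom z",z)
# refine the lower silhouette: gradient-based corners near the readings
g=cv2.cvtColor(im,cv2.COLOR_BGR2GRAY)
q0=np.array([(208,232),(272,288),(338,240)])/2.857+[230,170]-.4
q=cv2.cornerSubPix(g,q0.astype(np.float32)[:,None],(3,3),(-1,-1),(3,50,.01))[:,0]
for Q in(q0,q):
    w=cast("scene",Q,z); print(Q.round(1).tolist(),w.round(4).tolist(),"centre",((w[0]+w[2])/2).round(4))
    for a,b in((0,1),(1,2)): d=w[b]-w[a]; print(np.linalg.norm(d).round(4),(np.degrees(np.arctan2(d[1],d[0]))%90).round(1))
# other jar, top view: silhouette angle for reference; held jar left edge in top view
t=cv2.imread("pics/t3.png"); u=cv2.GaussianBlur(up(t,270,160,140,120),(0,0),2); L=cv2.cvtColor(u,cv2.COLOR_BGR2HSV)
m=((L[...,1]<70)&(L[...,2]>110)).astype(np.uint8)
for x,y,w,h in((336,190,22,45),(276,190,18,40)):
    pts=[]
    for r in range(y,y+h):
        k=m[int((r-160+.5)*6),(x-270)*6:(x+w-270)*6]
        j=np.flatnonzero(k)
        if len(j) and 0<j[0]: pts.append((x+(j[0]+.5)/6-.5,r))
    print(np.round(pts,1).tolist())
```

```text
tcp [ 0.5276 -0.1842  0.2154] bottom z 0.1393269890368003Traceback (most recent call last):
  File "<stdin>", line 6, in <module>
cv2.error: OpenCV(4.12.0) :-1: error: (-5:Bad argument) in function 'cornerSubPix'
> Overload resolution failed:
>  - Layout of the output array corners is incompatible with cv::Mat
>  - Expected Ptr<cv::UMat> for argument 'corners'
```

Run:
```python
from h import *
im=cv2.imread("pics/s3.png"); z=.1393
q0=np.array([(208,232),(272,288),(338,240)])/2.857+[230,170]-.4
w=cast("scene",q0,z); print(w.round(4).tolist(),"centre",((w[0]+w[2])/2).round(4))
for a,b in((0,1),(1,2)): d=w[b]-w[a]; print(np.linalg.norm(d).round(4),(np.degrees(np.arctan2(d[1],d[0]))%90).round(1))
t=cv2.imread("pics/t3.png"); L=cv2.cvtColor(cv2.GaussianBlur(up(t,270,160,140,120),(0,0),2),cv2.COLOR_BGR2HSV)
m=L[...,1]<80
for x,y,w,h,zz in((338,196,22,40,.2),(284,196,18,30,.077)):
    pts=[]
    for r in range(y,y+h):
        j=np.flatnonzero(m[int((r-160+.5)*6),(x-270)*6:(x+w-270)*6])
        if len(j) and j[0]>0: pts.append((x+(j[0]+.5)/6-.5,r))
    print(np.round(pts,1).tolist())
cv2.imwrite("pics/c4.png",np.hstack([cv2.resize(im[200:280,295:360],(400,492),interpolation=cv2.INTER_CUBIC),cv2.resize(t[185:245,335:384],(400,490),interpolation=cv2.INTER_CUBIC)[:492].repeat(1,0) if 0 else cv2.resize(t[185:245,335:384],(400,492),interpolation=cv2.INTER_CUBIC)]))
```

```text
[[0.5089, -0.1477], [0.4977, -0.204], [0.5567, -0.215]] centre [ 0.5328 -0.1814]
0.0574 78.8
0.06 79.4
[[340.6, 199.0], [345.8, 200.0], [350.2, 201.0], [351.6, 202.0], [347.9, 203.0], [347.6, 204.0], [347.4, 205.0], [347.2, 206.0], [346.8, 207.0], [346.6, 208.0], [346.2, 209.0], [346.1, 210.0], [346.1, 211.0], [346.1, 212.0], [345.9, 213.0], [345.8, 214.0], [345.6, 215.0], [345.6, 216.0], [345.4, 217.0], [345.2, 218.0], [345.1, 219.0], [344.8, 220.0], [344.4, 221.0], [344.2, 222.0], [344.2, 223.0], [344.1, 224.0], [343.9, 225.0], [343.4, 226.0], [343.2, 227.0], [343.2, 228.0], [343.6, 229.0], [344.6, 230.0], [352.6, 231.0], [353.2, 232.0], [352.8, 233.0], [352.1, 234.0], [351.8, 235.0]]
[[295.9, 197.0], [295.2, 198.0], [294.9, 199.0], [294.1, 200.0], [293.4, 201.0], [293.2, 202.0], [293.1, 203.0], [292.9, 204.0], [292.8, 205.0], [292.6, 206.0], [292.2, 207.0], [291.9, 208.0], [291.6, 209.0], [291.4, 210.0], [291.1, 211.0], [290.9, 212.0], [290.6, 213.0], [290.4, 214.0], [289.9, 215.0], [289.8, 216.0], [289.6, 217.0], [289.4, 218.0], [289.2, 219.0], [288.9, 220.0], [288.8, 221.0], [288.6, 222.0], [288.4, 223.0], [288.8, 224.0], [290.9, 225.0]]
```

View pics/c4.png

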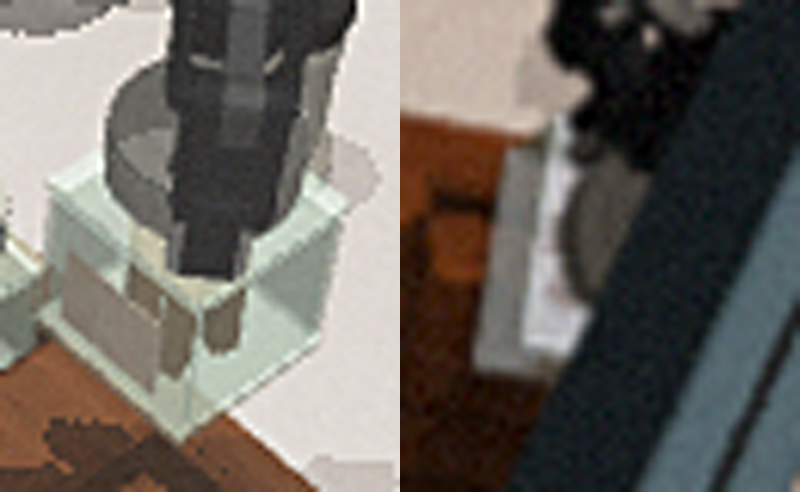

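Run:
```python
from h import *
z=.1393
w=cast("scene",np.array([(38,318),(183,440),(322,340)])/6.152+[295,200]-.42,z); print(w.round(4).tolist(),"centre",((w[0]+w[2])/2).round(4))
for a,b in((0,1),(1,2)): d=w[b]-w[a]; print(np.linalg.norm(d).round(4),(np.degrees(np.arctan2(d[1],d[0]))%90-90).round(1))
y=np.arange(205,228); x=np.interp(y,[205,227],[347.4,343.3])
w=cast("top",np.c_[x,y],z); d=w[0]-w[-1]; print("top left edge yaw",np.degrees(np.arctan2(d[1],d[0])), "edge line offset along stand y",(w.mean(0)@[.1866,.9824]).round(4),"tcp",np.array([.5276,-.1842])@[.1866,.9824], "x",np.array([.5276,-.1842])@[.9824,-.1866])
w=cast("top",np.array([(475,372),(503,158)])/8.18+[335-49.0,185]-.42,z); print(w)
```

```text
[[0.506, -0.1461], [0.4959, -0.2042], [0.553, -0.2152]] centre [ 0.5295 -0.1806]
0.059 -9.9
0.0582 -10.9
top left edge yaw -12.70915350084274 edge line offset along stand y -0.0527 tcp -0.08250792000000003 x 0.55268596
[[ 0.5019284  -0.14987139]
 [ 0.55971719 -0.15972424]]
```

Jar yaw matches the stand within about 1.5° and it is centred within about 1.5 mm. Lowering to just above the mouth, then in small steps watching the force.

```bash
python3 -m jog '[[[-1,0,20,0],[-1,0,50,0],[-1,0,75,0],[-1,0,90,0],[-1,0,94,0],[-1,0,94,0],[-1,0,94,0]]]' && python3 -m jog '[[[0,0,2,0],[0,0,4,0],[0,0,6,0],[0,0,8,0],[0,0,9,0],[0,0,9,0]]]'
```

```text
clock: 7.52
position: [0.5288, -0.1862, 0.1224]
tool_rot: [0.491, 0.871, -0.0, 0.001]
contact_force: [-0.1, 1.0, -5.5]
finger_gap: 0.621
grasp_force: 64.4
clock: 8.28
position: [0.5281, -0.1858, 0.1122]
tool_rot: [0.491, 0.871, 0.0, -0.0]
contact_force: [-0.0, -0.3, -4.7]
finger_gap: 0.627
grasp_force: 64.4
```

```bash
python3 -m jog '[[[0,0,1,0],[0,0,2,0],[0,0,3,0],[0,0,4,0],[0,0,4,0]]]' && python3 -m jog '[[[0,0,1,0],[0,0,2,0],[0,0,3,0],[0,0,4,0],[0,0,4,0]]]'
```

```text
clock: 8.9
position: [0.5281, -0.1858, 0.1082]
tool_rot: [0.491, 0.871, 0.0, -0.0]
contact_force: [0.8, 0.3, -6.0]
finger_gap: 0.623
grasp_force: 64.4
clock: 9.52
position: [0.5281, -0.1858, 0.1042]
tool_rot: [0.491, 0.871, -0.0, -0.0]
contact_force: [-0.4, 0.3, -5.0]
finger_gap: 0.625
grasp_force: 64.4
```

```bash
python3 -m jog '[[[0,0,2,0],[0,0,4,0],[0,0,6,0],[0,0,8,0],[0,0,10,0],[0,0,10,0]]]' && python3 -m jog '[[[0,0,1,0],[0,0,2,0],[0,0,2,0]]]' && python3 -m jog '[[[0,0,0.5,0],[0,0,1,0],[0,0,1,0]]]'
```

```text
clock: 10.28
position: [0.528, -0.1858, 0.0941]
tool_rot: [0.491, 0.871, 0.0, -0.0]
contact_force: [-0.1, 0.9, -5.5]
finger_gap: 0.624
grasp_force: 64.4
clock: 10.65
position: [0.5281, -0.1858, 0.0923]
tool_rot: [0.491, 0.871, 0.0, -0.0]
contact_force: [-0.3, 1.0, -5.8]
finger_gap: 0.625
grasp_force: 64.4
clock: 11.02
position: [0.5282, -0.1859, 0.0914]
tool_rot: [0.491, 0.871, -0.0, 0.0]
contact_force: [-0.3, -0.0, -4.7]
finger_gap: 0.624
grasp_force: 64.6
```

```bash
python3 -m jog '[[[0,0,0.5,0],[0,0,1,0],[0,0,1,0]]]'
```

```text
clock: 11.4
position: [0.5283, -0.1858, 0.0912]
tool_rot: [0.491, 0.871, -0.0, 0.0]
contact_force: [-3.4, 2.2, 5.9]
finger_gap: 0.626
grasp_force: 65.4
```

```bash
python3 -m jog '[[[0,0,0.5,0],[0,0,1,0],[0,0,1,0]]]'
```

```text
clock: 11.78
position: [0.5283, -0.1859, 0.091]
tool_rot: [0.491, 0.871, -0.0, 0.001]
contact_force: [-5.3, 2.5, 11.2]
finger_gap: 0.625
grasp_force: 66.0
```

The jar is bottomed: the floor contact came at TCP z 0.091, as predicted, with about 16 N of downward push. Unscrewing in small steps and watching the moment about z.

```bash
q(){ python3 -c "
from bench import bot;s=bot.get_state();print('Mz',round(s['ft_torque'][2],3),'j6',round(s['joint_pos'][5],3))"; }
q; python3 -m jog '[[[0,0,-0.2,-0.06],[0,0,-0.4,-0.12],[0,0,-0.5,-0.18],[0,0,-0.5,-0.18]]]'; q
python3 -m jog '[[[0,0,-0.1,-0.06],[0,0,-0.3,-0.12],[0,0,-0.4,-0.17],[0,0,-0.4,-0.17]]]'; q
```

```text
Mz 0.042 j6 -1.083
clock: 12.28
position: [0.5294, -0.1864, 0.0914]
tool_rot: [0.41, 0.912, -0.0, 0.002]
contact_force: [-0.9, 0.8, 7.6]
finger_gap: 0.624
grasp_force: 65.7
Mz 0.011 j6 -1.263
clock: 12.78
position: [0.5297, -0.1861, 0.0917]
tool_rot: [0.331, 0.944, 0.0, 0.002]
contact_force: [-0.3, 2.9, 7.3]
finger_gap: 0.627
grasp_force: 65.5
Mz -0.003 j6 -1.433
```

```bash
q(){ python3 -c "
from bench import bot;s=bot.get_state();print('Mz',round(s['ft_torque'][2],3),'j6',round(s['joint_pos'][5],3))"; }
python3 -m jog '[[[0,0,-0.1,-0.06],[0,0,-0.3,-0.12]]]'; q
python3 -m jog '[[[0,0,-0.1,-0.06],[0,0,-0.3,-0.12]]]'; q
```

```text
clock: 13.02
position: [0.5295, -0.186, 0.092]
tool_rot: [0.274, 0.962, 0.0, 0.002]
contact_force: [-0.3, 4.3, 6.4]
finger_gap: 0.625
grasp_force: 65.4
Mz -0.179 j6 -1.554
clock: 13.28
position: [0.5295, -0.1862, 0.0922]
tool_rot: [0.215, 0.977, -0.0, 0.002]
contact_force: [0.1, 2.0, 5.0]
finger_gap: 0.628
grasp_force: 65.3
Mz -0.062 j6 -1.674
```

```bash
q(){ python3 -c "
from bench import bot;s=bot.get_state();print('Mz',round(s['ft_torque'][2],3),'j6',round(s['joint_pos'][5],3))"; }
python3 -m jog '[[[0,0,-0.3,-0.06],[0,0,-0.6,-0.12]]]'; q
python3 -m jog '[[[0,0,-1,0],[0,0,-2,0],[0,0,-2.5,0],[0,0,-2.5,0]]]'; q
```

```text
clock: 13.52
position: [0.5295, -0.1865, 0.0927]
tool_rot: [0.156, 0.988, -0.001, 0.002]
contact_force: [0.0, 1.5, 3.8]
finger_gap: 0.626
grasp_force: 65.2
Mz -0.042 j6 -1.794
clock: 14.02
position: [0.528, -0.1858, 0.0937]
tool_rot: [0.157, 0.988, 0.0, -0.0]
contact_force: [0.3, 0.3, -0.9]
finger_gap: 0.627
grasp_force: 64.9
Mz -0.036 j6 -1.792
```

```bash
python3 -m jog '[[[0,0,-0.5,0],[0,0,-1,0],[0,0,-1.5,0],[0,0,-1.5,0]]]'
```

```text
clock: 14.52
position: [0.5281, -0.1858, 0.0954]
tool_rot: [0.157, 0.988, 0.0, -0.0]
contact_force: [0.6, 1.2, -1.1]
finger_gap: 0.623
grasp_force: 64.9
```

The force is only about -1 N at 4 mm of lift, which is the lid's own weight (lid and jar together read -5 N), so the threads have let go after about 40° of turning. Raising the lid to about 2 cm above the mouth.

```bash
python3 -m jog '[[[0,0,-2,0],[0,0,-5,0],[0,0,-10,0],[0,0,-16,0],[0,0,-22,0],[0,0,-26,0],[0,0,-27,0],[0,0,-27,0],[0,0,-27,0]]]'
python3 - <<'E'
from h import *
im=bot.snapshot("scene")[:,:,::-1]; cv2.imwrite("pics/s5.png",im)
cv2.imwrite("pics/c5.png",cv2.resize(im[190:330,235:375],(600,600),interpolation=cv2.INTER_CUBIC))
E
```

```text
clock: 15.65
position: [0.528, -0.1858, 0.1222]
tool_rot: [0.157, 0.988, 0.0, -0.0]
contact_force: [-0.4, 0.2, -0.2]
finger_gap: 0.62
grasp_force: 64.9
```

View pics/c5.png

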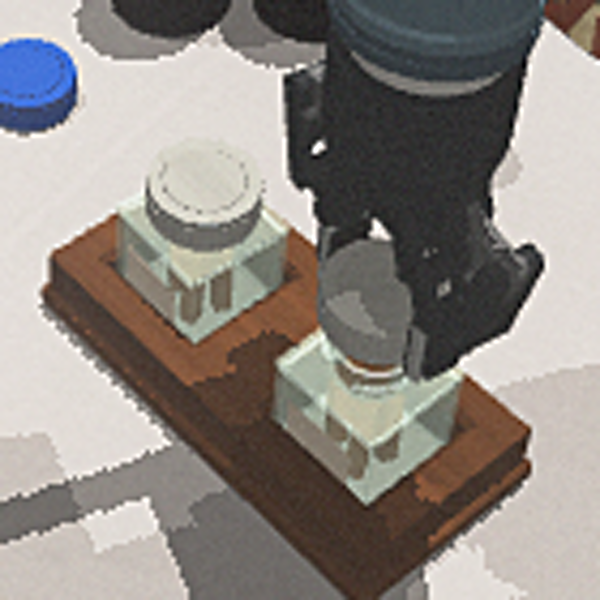

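The picture shows the jar seated in the well, its near shoulder corner at (368,500). The open mouth is visible at about (370,375), with the lid held level above it at (365,300), and the other jar is untouched. Handing in.

```bash
python3 -c "
from bench import bot; print(bot.job_done())"
```

```text
the job is handed in; nothing more can be done
None
```

The jar is seated in the well, and its lid is unscrewed and held level about 2 cm above the mouth. The job was handed in at about 16 s on the robot's clock; no verdict came back.

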